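# Eject the charged pack and trap it on the slide

### The arm

A 6-joint arm with a two-finger parallel gripper is mounted at the origin on a cart in front of the work surface, level with it; the furniture and walls round the work are solid. World frame = base frame: x ahead of the robot, y to its left, z up, the work surface at z = 0. Lengths are in m, angles in degrees, forces in N, time in s.
With the tool pointing down it reaches from about 0.25 to 0.725 m from the base axis. Payload 9.7 kg.
Tool frame: the origin (TCP) lies where the fingers leave the gripper's body, on its centre line; the fingertips stand 73 mm ahead of it and the grasp point (between the pads) lies 54 mm ahead of it; y points along the fingers, x is the direction in which the jaws open and shut, and the axes are right-handed (so a half turn about y gives the same grasp; the last joint's range is limited). The gripper opens to 85 mm and grips with 20 to 120 N. Pads are 22 mm wide; open, the fingers measure 114 mm over their backs; the gripper's body (76 mm by 85 mm) begins 54 mm behind the grasp point. The pads swing forward as they close: fully open they stand 13 mm farther back than shut.
Start: joints at [-70.76, 4.979, 10.078, 95.1, 0, 90], TCP at [0.181, -0.519, 0.304] pointing down, gripper open.
Joint ranges: [-179.16, 179.16], [-48.56, 103.87], [-65.8, 70.77], [-126.05, 130.52], [-82.76, 87.17], [-180, 180]. Speed limits (degrees/s): [127.2, 127.2, 147.25, 180, 180, 180].

### API

Orientations are given as [roll, pitch, yaw] about the fixed x, y, z axes, in that order (R = Rz(yaw) Ry(pitch) Rx(roll)).
In Python, from workcell import sensors, imaging, bot, models gives the robot as it stands.
- The arm moves only by the tool arm_command, never from a script. Its argument "rows" is one flat list of numbers, 7 for each row, row after row: the shift along the tool's x, y, z in cm, then the turn, a rotation vector about the tool's x, y, z in degrees, then the gripper's target within -1 to 1 (fully open at 1, half-way at 0, shut at -1). A call has 1 to 12 rows; each row is the pose to reach, as a shift and turn from the pose commanded when the call began, along the tool's axes at that moment; what a row does not reach only later rows make up. A row lasts 1/12 s, in which the tool goes at most 41.7 mm and 7.16 degrees, less where a joint would pass 70% of its speed; a pose out of reach is approached as far as the arm can. A call with a gripper value outside its range is refused whole. The fingers move at their own pace and stop on an object; "force" is the grip in N (left out, the last holds). Time passes only in rows, so rows that repeat a pose let the fingers close. It gives the time, the measured TCP pose, the force and the opening at its end, in the units of the state.
- sensors.get_obs(): the state, without advancing time (a new reading comes with each control period).
- imaging.camera(name): name is "side" or "top" or "wrist"; returns a dict with "pixels" (400x640x3 uint8, blue, green, red), "z_map" (400x640 float32, m along the optical axis (not along the pixel's ray), 0 where there is no reading), "camera_matrix" (3x3 intrinsics, pixels), "D" ([k1, k2, p1, p2, k3] as OpenCV has them; the pictures are not rectified), "world_from_camera" (4x4, takes a point from camera to world coordinates). Camera axes: x right, y up, looking along -z (the intrinsics and any distortion apply to the point x, -y, -z); pixel columns grow to the right and rows downward; lengths in m; the calibration is good to about 2 mm. A picture is of the moment at which its call begins.
- bot.job_done(): hands the job in, once; it reports no verdict.
Trained networks look in the newest picture that a camera, given by its name, has taken for a name from the list of things; names that differ only in an ending like _2 or _b are one class to them, and where a whole thing is asked for, a point or a joint stands for the part that bears it (a point fixed in the world has none). Each returns a list of dicts, best first, with "conf" (0 to 1); they miss things now and then, are a little off and sometimes report something else, mostly with a low value. They report only what shows in the picture. A call takes as long as a camera call. They do not tell look-alikes from the thing itself.
- models.search_frame(thing, camera): "extent" ([centre column, centre row, width, height] in pixels, round what is visible of it).
- models.spot_point(thing, camera): "location" ([column, row] in pixels: a listed point, or the origin of a listed thing).
The state is a dict: "time": time; "q": joint angles; "qd": joint speeds; "joint_efforts": joint torques, N m; "ee_pos": TCP position; "tcp_rot": TCP orientation; "wrist_force": force on the tool from outside, world axes, zero at the start; "torque": the same for the moment, N m; "opening": finger opening in m.
Only numpy, scipy, OpenCV 4.12 (cv2) and the standard library are available. Lean on these libraries where they do the work, as an engineer would, in place of code of your own. Each camera call takes 0.05 s, during which the arm holds its last target.

### The job

The card reader needs its charged battery pack, the one with the green light, from the two-bay charger. Keep one fingertip waiting in the open slide in front of that pack and press the blue eject button of its bay with the other finger, so that the pack springs out against the waiting fingertip and is trapped on the slide before it shoots off; then let the button come up again and finish while still holding the pack trapped there with the one fingertip. Do not lift the pack, and leave the pack with the amber light latched and the things around the charger where they are.

Things in the scene. Friction and masses are not known exactly. Their poses are not given: they have to be found in the camera images.
- charger: Light grey two-bay battery charger, fixed, 125 mm deep (x), 190 mm wide (y). Origin: centre of its underside; x to its back, y to its left, z up; both bays open to -x. Bay centre lines at y = +28 mm (left) and -28 mm (right). In each a slippery slide, 41 mm wide between guides 5 mm high, falls 12 degrees to its open end at x = -60 mm. Behind x = +3 mm a hood covers the bays, up to 80 mm high.
- eject_left_top (a point): Centre of the top of the left bay's blue eject button, a level disc 22 mm across at charger x = -42, y = +76 mm, 42 mm above the counter when up. About 4 mm down it draws a steel tooth (3.5 mm high, in the slide's floor at the pack's front) out of the pack's way, and a spring (2 N, 0.6 N after 45 mm) throws the pack down the slide, off it in half a second if nothing is in the way.
- eject_right_top (a point): The same for the right bay's eject button, at charger x = -42, y = -76 mm.
- eject_left (a joint): Press of the left button in m: 0 up, 0.006 fully down; spring 2 N at first and 3 N at the bottom, plus about 1 N for the latch; it springs up when let go.
- eject_right (a joint): Press of the right button, the same.
- full_pack: Charged battery pack: dark grey block 54 mm long, 38 mm wide, 22 mm high, 0.14 kg, with a green light strip on the top and face of its front end. Starts latched in either bay, origin at charger x = +18 mm, its front third out of the hood. Origin: centre of its underside; x along the pack to its back (front face 27 mm towards -x), y to its left, z up off the slide.
- low_pack: The pack still charging, the same but with an amber light strip, latched in the other bay. Leave it alone.
- tape_roll: Loose roll of beige tape lying flat, 66 mm across, 24 mm high; origin at the centre of its underside. Leave it alone.
- black_marker: Loose black marker pen lying on the counter, 125 mm long, 17 mm thick; origin under its middle, y along the pen. Leave it alone.
- amber_jar: Loose jar of amber preserve with a grey screw lid, 70 mm across, 86 mm high; origin at the centre of its underside. Leave it alone.
- left_slide (a point): Point on the floor of the left bay's slide, on its centre line, straight across (48 mm along the charger's y) from the left button: 34 mm in front of the latched pack's front face, 27 mm above the counter. That is 15 mm lower than the top of the button when up and 9 mm lower than when fully down. A fingertip standing here stops the pack. A stopped pack's top edge is about 25 mm above this point.
- right_slide (a point): The same point of the right bay's slide, 48 mm across from the right button.
Not all that is in view belongs to the job. Leave any yellow look-alike of the full_pack alone.

How it is judged:
By the outcome, as a careful person would: the job done as asked, in the order asked, and still so for the second after the job is handed in, while the arm keeps its last pose, push and grip.
It also fails if it takes over 32 s, if anything falls off the work surface, if the arm or the gripper's body presses on something with over 40 N, if the wrist force passes 120 N, or if a joint passes its speed limit or range.

## Working session

There is one attempt and no reset: what is moved stays moved. The work goes in short steps, Python scripts to look and compute and a tool call to move; the robot and the scene stay as the last step left them, time stands still between calls to the robot, and variables do not carry over. Pictures are saved under pics/ and viewed, and the job is handed in when it is done.

Besides the shell and the picture viewer there is one more tool, called after "Emit:" as a command line: name --argument value ..., lists and objects as JSON in quotes. arm_command: Moves the arm, as the interface text tells. Its arguments: {"type":"object","properties":{"rows":{"type":"array","items":{"type":"number"}},"force":{"type":"number"}},"required":["rows"]}

```bash
mkdir -p pics; ls
cat > h.py <<'E'
import numpy as np, cv2
from workcell import sensors, imaging, bot, models
def px2w(im,u,v,z=None,plane=None):
    K=np.array(im["camera_matrix"],float);D=np.array(im["D"],float);T=np.array(im["world_from_camera"])
    x,y=cv2.undistortPoints(np.array([[[u,v]]],float),K,D)[0,0]
    d=np.array([x,-y,-1.0])
    if plane is not None:
        dw=T[:3,:3]@d; return T[:3,3]+dw*(plane-T[2,3])/dw[2]
    if z is None:
        p=im["z_map"][int(v)-1:int(v)+2,int(u)-1:int(u)+2]; p=p[p>0]; z=np.median(p) if p.size else np.nan
    return (T@np.r_[d*z,1])[:3]
def w2px(im,p):
    K=np.array(im["camera_matrix"],float);D=np.array(im["D"],float);T=np.linalg.inv(np.array(im["world_from_camera"]))
    q=T[:3,:3]@np.array(p)+T[:3,3]; q=np.array([q[0],-q[1],-q[2]])
    return cv2.projectPoints(q.reshape(1,1,3),np.zeros(3),np.zeros(3),K,D)[0].ravel()
E
python3 - <<'E'
from h import *
o=sensors.get_obs();print({k:np.round(v,3) for k,v in o.items()})
for c in ["top","side"]:
    im=imaging.camera(c);cv2.imwrite(f"pics/{c}0.png",im["pixels"])
    for t in ["charger","full_pack","low_pack","tape_roll","black_marker","amber_jar"]:
        print(c,t,[(np.round(r["extent"]).tolist(),round(r["conf"],2)) for r in models.search_frame(t,c)][:3])
    for t in ["charger","eject_left_top","eject_right_top","left_slide","right_slide","full_pack","low_pack"]:
        for r in models.spot_point(t,c)[:3]: print(c,t,np.round(r["location"]),round(r["conf"],2),np.round(px2w(im,*r["location"]),4))
E
```

```text
pics
{'time': np.float64(0.0), 'q': array([-7.0762e+01,  5.0110e+00,  1.0033e+01,  9.5098e+01,  1.0000e-03,
        8.9999e+01]), 'qd': array([-0.033, -0.145, -0.086, -0.019, -0.005,  0.064]), 'joint_efforts': array([-0.0000e+00, -5.2039e+01,  4.6480e+01,  1.7000e-02, -0.0000e+00,
       -0.0000e+00]), 'ee_pos': array([ 0.181, -0.519,  0.303]), 'tcp_rot': array([-8.9999e+01,  7.6000e-02, -7.0761e+01]), 'wrist_force': array([-0.744,  0.696,  1.304]), 'torque': array([-0.046,  0.002, -0.005]), 'opening': np.float64(0.085)}
top charger [([185.0, 246.0, 9.0, 49.0], 0.69)]
top full_pack [([333.0, 233.0, 15.0, 25.0], 0.88), ([445.0, 163.0, 24.0, 24.0], 0.72), ([400.0, 140.0, 13.0, 25.0], 0.55)]
top low_pack [([268.0, 226.0, 79.0, 59.0], 0.47), ([259.0, 230.0, 16.0, 5.0], 0.41)]
top tape_roll [([393.0, 254.0, 26.0, 27.0], 0.84)]
top black_marker [([186.0, 245.0, 11.0, 47.0], 0.76)]
top amber_jar [([211.0, 160.0, 30.0, 30.0], 0.58), ([243.0, 247.0, 11.0, 6.0], 0.38)]
top charger [270. 225.] 0.93 [0.4811 0.2195 0.0433]
top eject_left_top [242. 246.] 0.46 [0.4274 0.2929 0.0417]
top eject_right
[... 685 characters left out ...]
3.0, 24.0, 21.0], 0.89)]
side black_marker [([287.0, 318.0, 47.0, 31.0], 0.58)]
side amber_jar [([215.0, 250.0, 30.0, 48.0], 0.71)]
side charger [322. 256.] 0.83 [0.4483 0.2621 0.0322]
side eject_left_top [326. 267.] 0.63 [0.4163 0.2998 0.0388]
side eject_left_top [217. 267.] 0.39 [0.4733 0.5486 0.1749]
side eject_right_top [347. 229.] 0.46 [0.4498 0.1465 0.0412]
side left_slide [334. 258.] 0.92 [0.4265 0.2475 0.0257]
side right_slide [344. 242.] 0.87 [0.4398 0.1774 0.0248]
side full_pack [316. 231.] 0.72 [0.4837 0.2295 0.0668]
side full_pack [313. 178.] 0.64 [ 0.6931 -0.089   0.0153]
side full_pack [360. 225.] 0.58 [0.449  0.0765 0.0152]
side low_pack [308. 248.] 0.57 [0.4746 0.2786 0.0535]
```

Run:
```python
import cv2
a=cv2.imread("pics/top0.png")[120:290,160:460];cv2.imwrite("pics/topc.png",cv2.resize(a,None,fx=2.6,fy=2.6,interpolation=cv2.INTER_CUBIC))
a=cv2.imread("pics/side0.png")[150:350,190:440];cv2.imwrite("pics/sidec.png",cv2.resize(a,None,fx=3,fy=3,interpolation=cv2.INTER_CUBIC))
```

```text
(no output)
```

View pics/topc.png

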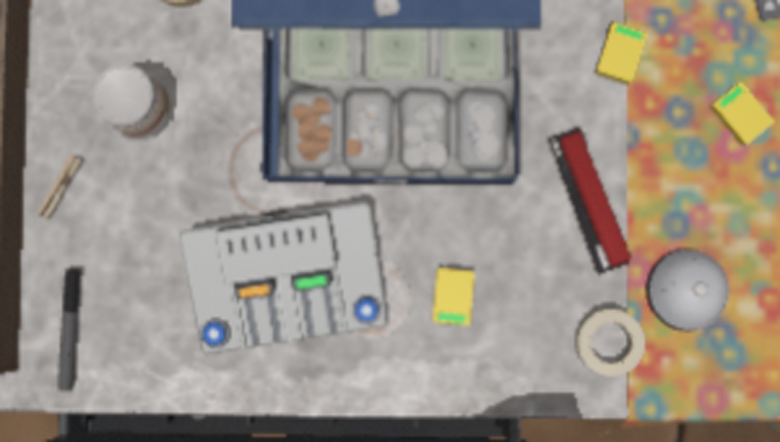

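View pics/sidec.png

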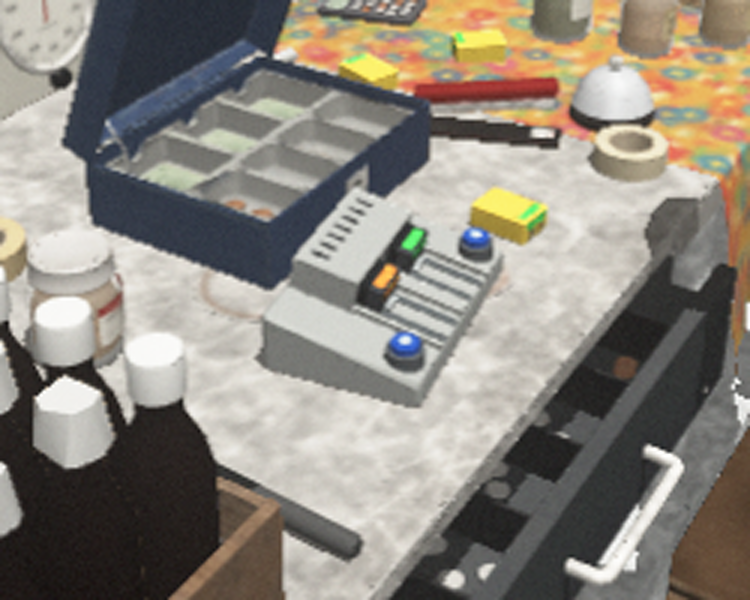

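The top crop shows the green-lit grey pack in the charger's right bay (top px ≈ 279,229). The amber one is in the left bay (px ≈ 258,232). The full_pack candidates at px (335,233), (401,140) and (445,163) are yellow look-alikes, so I'll leave them alone. My target is the right bay, with its blue button at px ≈ (301,239).

Next: refine the poses and confirm with an enlarged crop.

Run:
```python
from h import *
for c in ["top","side"]:
    im=imaging.camera(c);p=im["pixels"];hsv=cv2.cvtColor(p,cv2.COLOR_BGR2HSV)
    for nm,lo,hi in [("blue",(100,120,80),(130,255,255)),("green",(50,110,80),(80,255,255)),("amber",(8,140,120),(20,255,255))]:
        m=cv2.inRange(hsv,lo,hi); n,l,s,ce=cv2.connectedComponentsWithStats(m)
        for i in range(1,n):
            if 8<s[i,4]<400 and 230<ce[i][0]<370 and 200<ce[i][1]<290:
                print(c,nm,s[i].tolist(),np.round(ce[i],1),np.round(px2w(im,*ce[i]),4),np.round(px2w(im,*ce[i],plane=.042),4))
    a=(p[205:265,235:315] if c=="top" else p[210:290,275:365]);cv2.imwrite(f"pics/{c}z.png",cv2.resize(a,None,fx=8 if c=="top" else 7,fy=8 if c=="top" else 7,interpolation=cv2.INTER_CUBIC))
```

```text
top blue [297, 235, 8, 8, 30] [300.7 238.4] [0.4488 0.1417 0.0438] [0.4488 0.1418 0.042 ]
top blue [238, 244, 8, 8, 32] [241.9 247.7] [0.4237 0.2918 0.0412] [0.4237 0.2916 0.042 ]
top green [274, 226, 11, 5, 42] [279.2 228. ] [0.4745 0.1953 0.0585] [0.4746 0.1967 0.042 ]
top green [329, 241, 10, 3, 21] [333.6 241.7] [0.4408 0.0577 0.0227] [0.4412 0.0583 0.042 ]
top amber [253, 230, 10, 4, 30] [257.5 231.4] [0.4655 0.2503 0.0563] [0.4655 0.2523 0.042 ]
side blue [344, 227, 9, 6, 32] [348.2 229.5] [0.4446 0.1484 0.0417] [0.4444 0.1488 0.042 ]
side blue [320, 261, 10, 8, 50] [324.8 264.6] [0.4208 0.296  0.0416] [0.4206 0.2965 0.042 ]
side green [364, 218, 5, 5, 11] [366. 220.] [0.4421 0.0576 0.0224] [0.4284 0.0874 0.042 ]
side green [366, 221, 5, 5, 10] [368.4 223.2] [0.433  0.0618 0.0181] [0.4168 0.0978 0.042 ]
side green [324, 226, 7, 7, 33] [327.1 229.2] [0.4754 0.1949 0.0568] [0.4872 0.1745 0.042 ]
side amber [314, 238, 8, 8, 33] [317.8 241.8] [0.4668 0.2494 0.0561] [0.4778 0.2314 0.042 ]
```

View pics/topz.png

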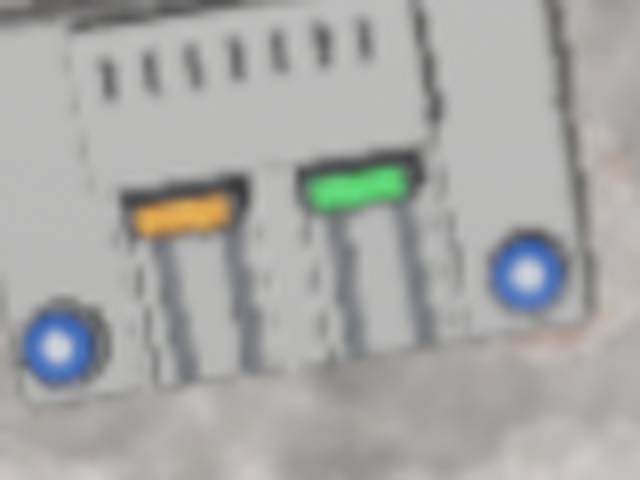

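The enlarged crop confirms it: the green strip at px (279,228) sits on the dark grey pack in the right bay, and that bay's blue button is at (300.7,238.4). Top-camera measurements of the buttons and both lights agree: right button (0.449, 0.142), charger yaw ≈ 9.4°. The side-camera button blobs are about 6 mm off in y, so I'm using the top camera.

```bash
cat >> h.py <<'E'
from scipy.spatial.transform import Rotation as Ro
B=np.array([.4488,.1417,.042]);YAW=9.4
C=Ro.from_euler('z',YAW,degrees=True).as_matrix()
S=B+C@[0,.048,-.015]
def Rt(roll,pitch,flip=False):
    r,p=np.radians([roll,pitch]);t=np.array([0,np.cos(r),-np.sin(r)])
    up=np.cos(p)*np.array([0,np.sin(r),np.cos(r)])+np.sin(p)*np.array([-1,0,0])
    x=t if flip else -t; y=-up; return C@np.c_[x,y,np.cross(x,y)]
def cur():
    o=sensors.get_obs();return np.array(o["ee_pos"]),Ro.from_euler('xyz',o["tcp_rot"],degrees=True).as_matrix(),o
def goto(p,R):
    p0,R0,o=cur();d=R0.T@(p-p0)*100;w=Ro.from_matrix(R0.T@R).as_rotvec(degrees=True)
    print("shift cm",np.round(d,2),"turn",np.round(w,1),"q",np.round(o["q"],1),"pos",np.round(o["ee_pos"],4))
    return d,w
# slide-finger tip placed at world point P, finger spacing 48mm, tip length L
def tcp_for_slide(P,R,L=.073,flip=False):
    sx=1 if flip else -1   # slide finger lies at tool x = sx*24mm
    return P-R@[sx*.024,L,0]
E
python3 - <<'E'
from h import *
for f in (0,1):
    R=Rt(10,12,f); goto(tcp_for_slide(S+[0,0,.08],R,.073,f),R)
E
```

```text
shift cm [-57.47  12.24  46.17] turn [ 11.1   8.7 -11. ] q [-70.8   5.   10.1  95.1  -0.   90. ] pos [ 0.1813 -0.5193  0.3039]
shift cm [-57.47  12.24  46.17] turn [ -16.4 -169.7  -16.5] q [-70.8   5.   10.1  95.1  -0.   90. ] pos [ 0.1813 -0.5193  0.3039]
```

Emit:
arm_command --rows '[-57,6,46,0,9,0,-0.2,-57,6,46,0,9,0,-0.2,-57,6,46,0,9,0,-0.2,-57,6,46,0,9,0,-0.2,-57,6,46,0,9,0,-0.2,-57,6,46,0,9,0,-0.2,-57,6,46,0,9,0,-0.2,-57,6,46,0,9,0,-0.2]' --force 60

```text
time: 2.17
ee_pos: [0.293, -0.2046, 0.2767]
tcp_rot: [-90.0, -0.0, -79.8]
wrist_force: [2.2, -0.5, -0.2]
opening: 0.0339
```

Run:
```python
from h import *
for f in (0,1):
    R=Rt(10,12,f); goto(tcp_for_slide(S+[0,0,.08],R,.073,f),R)
print(cur()[2]["opening"],cur()[2]["tcp_rot"])
```

```text
shift cm [-35.03   9.51  19.99] turn [ 11.9  -0.3 -10. ] q [-34.9 -21.8 -16.6  95.2   0.  134.9] pos [ 0.293  -0.2046  0.2767]
shift cm [-35.03   9.51  19.99] turn [ 15.6 178.1  18.5] q [-34.9 -21.8 -16.6  95.2   0.  134.9] pos [ 0.293  -0.2046  0.2767]
0.033941236020836936 [-8.99557414e+01 -3.93623811e-02 -7.98037451e+01]
```

q6 would pass its range in this orientation, so I'll use the half-turned one.

Emit:
arm_command --rows '[-35,5,20,0,-160,0,-0.2,-35,5,20,0,-160,0,-0.2,-35,5,20,0,-160,0,-0.2,-35,5,20,0,-160,0,-0.2,-35,5,20,0,-160,0,-0.2,-35,5,20,0,-160,0,-0.2,-35,5,20,0,-160,0,-0.2,-35,5,20,0,-160,0,-0.2,-35,5,20,0,-160,0,-0.2,-35,5,20,0,-160,0,-0.2,-35,5,20,0,-160,0,-0.2,-35,5,20,0,-160,0,-0.2]'

```text
time: 3.17
ee_pos: [0.4276, 0.1753, 0.2259]
tcp_rot: [-90.0, 0.1, 6.7]
wrist_force: [0.5, -0.2, -1.1]
opening: 0.0343
```

Run:
```python
from h import *
R=Rt(10,12,1); goto(tcp_for_slide(S+[0,0,.08],R,.073,1),R)
```

```text
shift cm [0.03 4.44 0.02] turn [-17.4 -93.1  -2.1] q [ 22.3  -7.8 -11.1  86.8   0.  105.6] pos [0.4276 0.1753 0.2259]
```

Emit:
arm_command --rows '[0,4.4,0,-17.4,-93.1,-2.1,-0.2,0,4.4,0,-17.4,-93.1,-2.1,-0.2,0,4.4,0,-17.4,-93.1,-2.1,-0.2,0,4.4,0,-17.4,-93.1,-2.1,-0.2,0,4.4,0,-17.4,-93.1,-2.1,-0.2,0,4.4,0,-17.4,-93.1,-2.1,-0.2,0,4.4,0,-17.4,-93.1,-2.1,-0.2,0,4.4,0,-17.4,-93.1,-2.1,-0.2,0,4.4,0,-17.4,-93.1,-2.1,-0.2,0,4.4,0,-17.4,-93.1,-2.1,-0.2,0,4.4,0,-17.4,-93.1,-2.1,-0.2,0,4.4,0,-17.4,-93.1,-2.1,-0.2]'

```text
time: 4.17
ee_pos: [0.4276, 0.1736, 0.1827]
tcp_rot: [-101.9, 8.5, 90.6]
wrist_force: [-0.6, -0.2, 0.2]
opening: 0.0343
```

Run:
```python
from h import *
R=Rt(10,12,1); goto(tcp_for_slide(S+[0,0,.08],R,.073,1),R)
p,R0,o=cur()
for c in ["wrist","side","top"]:
    im=imaging.camera(c);a=im["pixels"].copy()
    if c=="side":
        for q in (B,S): print(w2px(im,q))
        for L in (.06,.065,.073):
          for sx in (-.024,.024): print(L,sx,np.round(w2px(im,p+R0@[sx,L,0]),1))
        a=cv2.resize(a[150:300,250:430],None,fx=4,fy=4,interpolation=cv2.INTER_CUBIC)
    if c=="top": a=cv2.resize(a[160:280,220:360],None,fx=4,fy=4,interpolation=cv2.INTER_CUBIC)
    if c=="wrist":
        for q in (B,S,p+R0@[-.024,.073,0],p+R0@[.024,.073,0]): print("w",w2px(im,q))
    cv2.imwrite(f"pics/{c}1.png",a)
```

```text
shift cm [ 0.2   0.1  -0.01] turn [-1.5 -8.8 -0.3] q [ 28.  -14.  -22.   75.2 -12.8  25.7] pos [0.4276 0.1736 0.1827]
w [309.63758102 196.07886027]
w [378.97243086 181.65258448]
w [277.35506395 258.37985769]
w [374.01645101 258.41730375]
[348.05333667 227.61946332]
[341.03729809 243.3404011 ]
0.06 -0.024 [352.8 196.5]
0.06 0.024 [342.8 207.9]
0.065 -0.024 [352.4 198.1]
0.065 0.024 [342.5 209.6]
0.073 -0.024 [351.9 200.7]
0.073 0.024 [341.9 212.2]
```

View pics/wrist1.png

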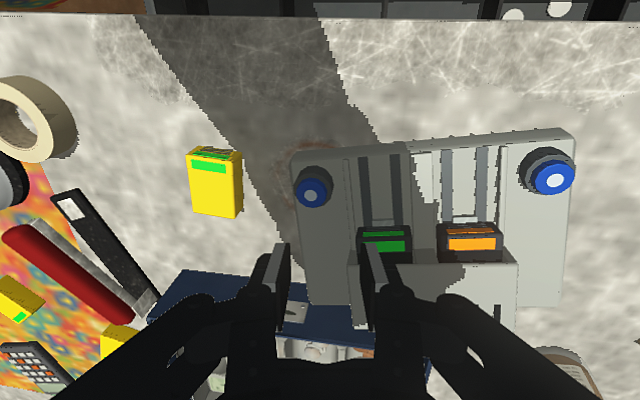

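View pics/side1.png

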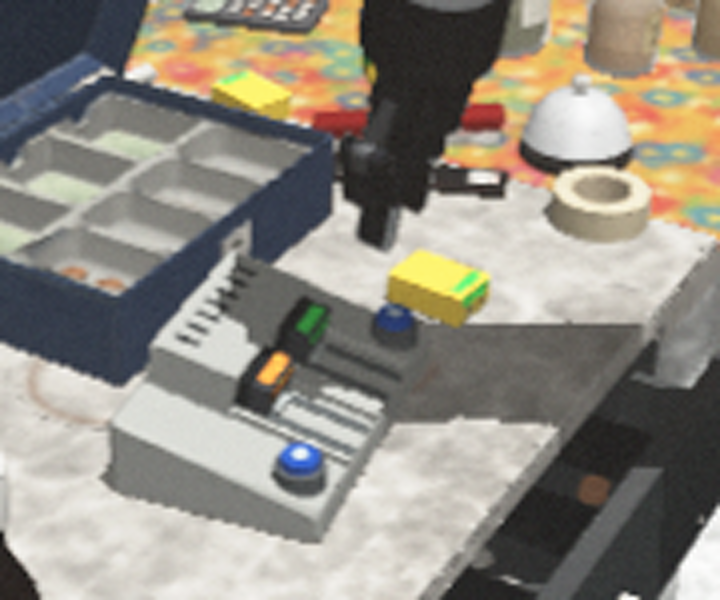

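Run:
```python
from h import *
p,R0,o=cur()
im=imaging.camera("wrist");a=im["pixels"]
z=im["z_map"]
cv2.imwrite("pics/wz.png",cv2.resize(a[160:310,240:440],None,fx=4,fy=4,interpolation=cv2.INTER_CUBIC))
hsv=cv2.cvtColor(a,cv2.COLOR_BGR2HSV);m=cv2.inRange(hsv,(100,100,30),(130,255,255));m[:, :285]=0
n,l,s,ce=cv2.connectedComponentsWithStats(m)
for i in range(1,n):
    if s[i,4]>100: 
        c=s[i,:2]+s[i,2:4]/2;print(s[i],ce[i],np.round(px2w(im,*ce[i]),4),np.round(px2w(im,*c,plane=.042),4),w2px(im,B))
# fingers in tool frame
T=np.array(im["world_from_camera"])
pts=[]
for v in range(225,330,1):
    for u in range(240,420,1):
        if 0<z[v,u]<.30:
            w=px2w(im,u,v,z[v,u]);t=R0.T@(w-p)
            if t[1]>.02: pts.append(np.r_[t,u,v])
pts=np.array(pts)*[1000,1000,1000,1,1]
print(len(pts),pts[:,1].max())
for lo in range(20,80,5):
    q=pts[(pts[:,1]>=lo)&(pts[:,1]<lo+5)]
    for sg in (-1,1):
        r=q[q[:,0]*sg>0]
        if len(r)>5: print(lo,sg,np.round(np.percentile(r[:,0],[2,98]),1),"z",np.round(np.percentile(r[:,2],[2,98]),1),len(r))
```

```text
[530 158  44  36 985] [551.51370558 174.74923858] [0.4211 0.29   0.0419] [0.4218 0.2904 0.042 ] [309.58275678 196.62649693]
[296 178  31  30 613] [311.25285481 192.19738989] [0.4451 0.143  0.0421] [0.4458 0.1431 0.042 ] [309.58275678 196.62649693]
[ 285  283   90   66 1337] [325.16679132 327.86462229] [0.5749 0.1542 0.0498] [0.5686 0.1573 0.042 ] [309.58275678 196.62649693]
14388 207.07716987061082
20 -1 [-28.8 -18.6] z [11.4 13.8] 325
20 1 [17.6 31.5] z [ 7.3 14. ] 410
25 -1 [-30.1 -19.1] z [-0.4 14.1] 300
25 1 [18.  32.9] z [ 0.9 14.2] 352
30 -1 [-29.  -17.5] z [-8.8 12.4] 406
30 1 [16.4 32.8] z [-9.1 12.6] 416
35 -1 [-23.8 -17.5] z [-9.4 11.8] 246
35 1 [16.4 22.9] z [-9.6 11.7] 265
40 -1 [-30.9 -17.5] z [-9.9 11.8] 295
40 1 [16.4 29.8] z [-9.9 11.6] 283
45 -1 [-30.7 -17.5] z [-9.  11.7] 266
45 1 [16.4 29.6] z [-9.3 11.7] 259
50 -1 [-30.8 -17.5] z [-8.4 11.8] 229
50 1 [16.4 29.7] z [-9.5 11.6] 242
55 -1 [-30.9 -17.5] z [-8.9 11.6] 223
55 1 [16.4 29.6] z [-8.8 11.7] 213
60 -1 [-30.5 -17.5] z [-9.5 11.6] 181
60 1 [16.4 29.4] z [-9.3 11.6] 185
65 -1 [-28.  -17.6] z [-9.5 11.6] 100
65 1 [16.4 27.6] z [-9.8 11.5] 102
70 -1 [-17.8 -17.6] z [-9.1  8.9] 18
70 1 [16.4 16.6] z [-9.1  8.8] 18
```

View pics/wz.png

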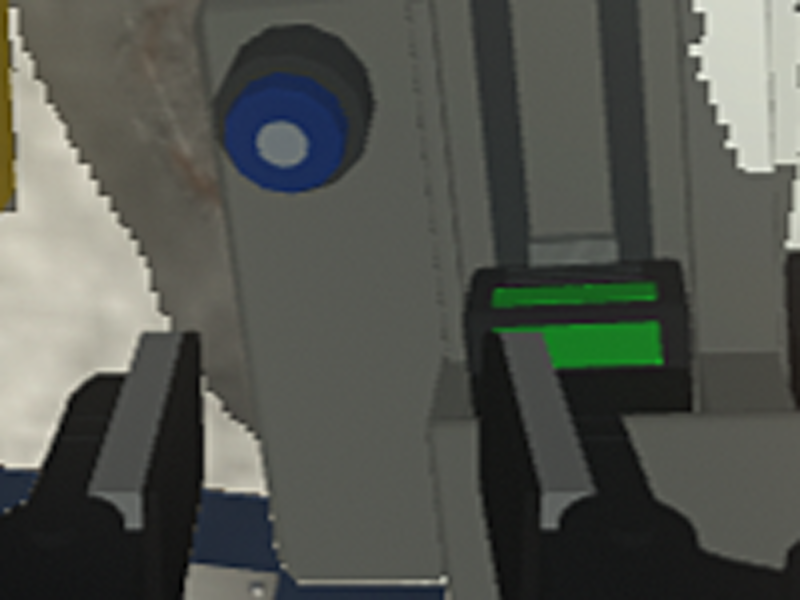

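```bash
cat >> h.py <<'E'
B=np.array([.4468,.1424,.042]); S=B+C@[0,.048,-.015]
def tcp_mid(zs,R,L=.070,h=.0235): # mid of tips laterally at mid between S and B, slide tip centre height zs
    P=(S+B)/2; m=P.copy(); t=R@[h,0,0]; m[2]=zs-t[2]; return m-R@[0,L,0]
E
python3 - <<'E'
from h import *
R=Rt(10,12,1)
for zs in (.060,.040): goto(tcp_mid(zs,R),R)
E
```

```text
shift cm [0.93 4.92 1.13] turn [-1.6 -9.4 -0.3] q [ 27.9 -14.  -21.9  75.3 -12.8  26.3] pos [0.4275 0.1736 0.1828]
shift cm [1.22 6.86 1.54] turn [-1.6 -9.4 -0.3] q [ 27.9 -14.  -21.9  75.3 -12.8  26.3] pos [0.4275 0.1736 0.1828]
```

Emit:
arm_command --rows '[0.2,1.5,0.2,-1.6,-9.4,-0.3,-0.1,0.5,3,0.6,-1.6,-9.4,-0.3,-0.1,0.9,4.9,1.1,-1.6,-9.4,-0.3,-0.1,0.9,4.9,1.1,-1.6,-9.4,-0.3,-0.1,0.9,4.9,1.1,-1.6,-9.4,-0.3,-0.1]'

```text
time: 4.78
ee_pos: [0.4266, 0.1749, 0.1312]
tcp_rot: [-101.9, 10.0, 99.5]
wrist_force: [0.8, -0.5, -0.0]
opening: 0.0382
```

```bash
cat > look.py <<'E'
from h import *
import sys
n=sys.argv[1]
p,R0,o=cur();print("t",round(o["time"],2),"F",np.round(o["wrist_force"],2),"M",np.round(o["torque"],3),"op",round(float(o["opening"]),4))
R=Rt(10,12,1)
for zs in (.040,.036): goto(tcp_mid(zs,R),R)
A=[]
for c,(r0,r1,c0,c1) in {"wrist":(100,400,220,460),"side":(195,285,290,385)}.items():
    a=imaging.camera(c)["pixels"][r0:r1,c0:c1]; A.append(cv2.resize(a,(int(400*a.shape[1]/a.shape[0]),400),interpolation=cv2.INTER_CUBIC))
cv2.imwrite(f"pics/l{n}.png",np.hstack(A)[:,:800])
E
python3 look.py 1
```

```text
t 4.78 F [ 0.75 -0.49 -0.02] M [0.107 0.202 0.003] op 0.0382
shift cm [0.4  1.89 0.39] turn [-0.1  0.1 -0. ] q [ 28.3 -14.4 -28.1  68.  -13.2  16.8] pos [0.4266 0.1749 0.1312]
shift cm [0.46 2.27 0.47] turn [-0.1  0.1 -0. ] q [ 28.3 -14.4 -28.1  68.  -13.2  16.8] pos [0.4266 0.1749 0.1312]
```

View pics/l1.png

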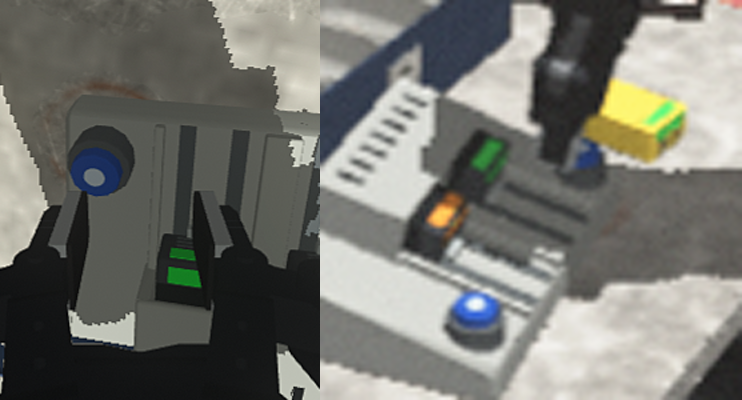

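Emit:
arm_command --rows '[0.2,1.0,0.2,0,0,0,-0.1,0.4,1.8,0.4,0,0,0,-0.1,0.4,1.9,0.4,0,0,0,-0.1,0.4,1.9,0.4,0,0,0,-0.1]'

```text
time: 5.22
ee_pos: [0.4265, 0.1755, 0.111]
tcp_rot: [-101.9, 10.0, 99.6]
wrist_force: [0.2, -0.3, 0.2]
opening: 0.0386
```

```bash
python3 look.py 2
python3 - <<'E'
from h import *
p,R0,o=cur()
for nm,q in (("btn tip",[-.0235,.07,0]),("slide tip",[.0235,.07,0])): print(nm,np.round(C.T@(p+R0@q-B)*1000,1), "(charger axes mm from button top)")
E
```

```text
t 5.22 F [ 0.23 -0.34  0.24] M [0.17  0.214 0.011] op 0.0386
shift cm [-0.01 -0.04 -0.02] turn [-0.1  0.2  0. ] q [ 28.4 -13.8 -29.9  65.6 -13.2  16.7] pos [0.4265 0.1755 0.111 ]
shift cm [0.06 0.34 0.06] turn [-0.1  0.2  0. ] q [ 28.4 -13.8 -29.9  65.6 -13.2  16.7] pos [0.4265 0.1755 0.111 ]
btn tip [0.4 1.1 6.6] (charger axes mm from button top)
slide tip [ 0.2 47.4 -1.6] (charger axes mm from button top)
```

View pics/l2.png

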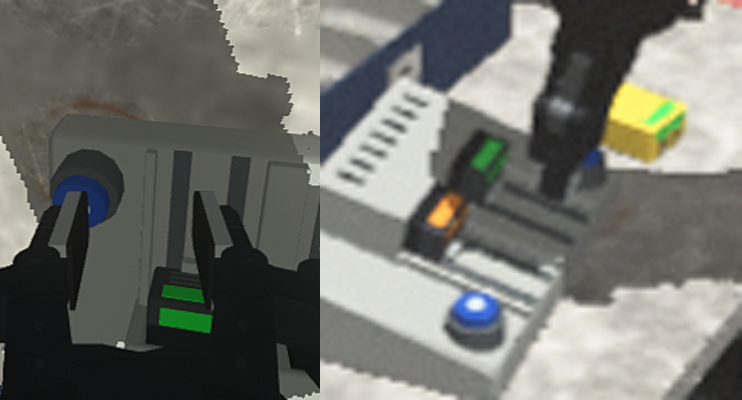

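Emit:
arm_command --rows '[0.04,0.19,0.04,0,0,0,-0.1,0.07,0.38,0.08,0,0,0,-0.1,0.07,0.38,0.08,0,0,0,-0.1,0.07,0.38,0.08,0,0,0,-0.1]'

```text
time: 5.65
ee_pos: [0.4271, 0.1758, 0.1082]
tcp_rot: [-102.0, 10.0, 99.6]
wrist_force: [0.6, 1.2, 2.4]
opening: 0.0384
```

Emit:
arm_command --rows '[0.02,0.1,0.02,0,0,0,-0.1,0.02,0.1,0.02,0,0,0,-0.1,0.02,0.1,0.02,0,0,0,-0.1]'

```text
time: 5.9
ee_pos: [0.427, 0.1758, 0.1071]
tcp_rot: [-102.0, 10.0, 99.6]
wrist_force: [1.1, 0.5, 2.3]
opening: 0.0386
```

Emit:
arm_command --rows '[0.02,0.1,0.02,0,0,0,-0.1,0.02,0.1,0.02,0,0,0,-0.1,0.02,0.1,0.02,0,0,0,-0.1]'

```text
time: 6.15
ee_pos: [0.427, 0.1758, 0.1059]
tcp_rot: [-102.0, 10.0, 99.6]
wrist_force: [1.2, 0.9, 2.2]
opening: 0.0384
```

```bash
python3 look.py 3
```

```text
t 6.15 F [1.23 0.88 2.23] M [ 0.1   -0.176  0.045] op 0.0384
shift cm [-0.13 -0.54 -0.07] turn [0.  0.2 0. ] q [ 28.4 -13.6 -30.4  64.9 -13.2  16.7] pos [0.427  0.1758 0.1059]
shift cm [-0.06 -0.16  0.02] turn [0.  0.2 0. ] q [ 28.4 -13.6 -30.4  64.9 -13.2  16.7] pos [0.427  0.1758 0.1059]
```

View pics/l3.png

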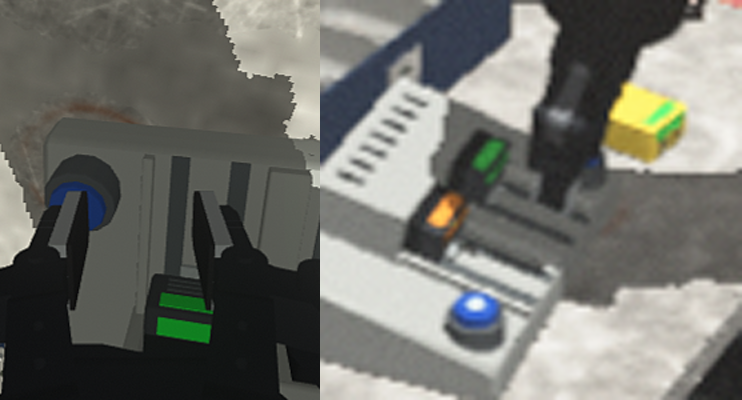

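Emit:
arm_command --rows '[0.02,0.1,0.02,0,0,0,-0.1,0.04,0.2,0.04,0,0,0,-0.1,0.04,0.2,0.04,0,0,0,-0.1]'

```text
time: 6.5
ee_pos: [0.4266, 0.1757, 0.1034]
tcp_rot: [-101.9, 10.0, 99.7]
wrist_force: [0.8, 1.0, 3.0]
opening: 0.0385
```

```bash
python3 look.py 4
```

```text
t 6.5 F [0.82 1.02 3.01] M [0.094 0.044 0.127] op 0.0385
shift cm [-0.17 -0.78 -0.15] turn [-0.   0.3  0. ] q [ 28.4 -13.6 -30.6  64.6 -13.2  16.7] pos [0.4266 0.1757 0.1034]
shift cm [-0.1  -0.39 -0.07] turn [-0.   0.3  0. ] q [ 28.4 -13.6 -30.6  64.6 -13.2  16.7] pos [0.4266 0.1757 0.1034]
```

View pics/l4.png

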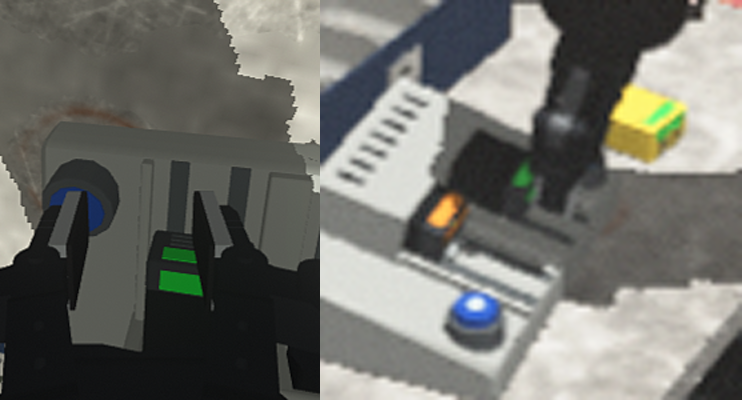

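The pack has sprung out towards the fingertip. I'll hold a moment and check that it's against the finger.

Emit:
arm_command --rows '[0,0,0,0,0,0,-0.1,0,0,0,0,0,0,-0.1,0,0,0,0,0,0,-0.1,0,0,0,0,0,0,-0.1,0,0,0,0,0,0,-0.1,0,0,0,0,0,0,-0.1]'

```text
time: 7.1
ee_pos: [0.4268, 0.1757, 0.1037]
tcp_rot: [-101.9, 10.0, 99.6]
wrist_force: [-2.2, -0.5, 2.8]
opening: 0.0382
```

```bash
python3 look.py 5
python3 - <<'E'
from h import *
p,R0,o=cur()
R=Rt(18,12,1)
P=p+R0@[.0235,.07,0]   # slide tip stays
print("slide tip z",P[2]); goto(P-R@[.0235,.07,0],R)
E
```

```text
t 7.1 F [-2.17 -0.5   2.77] M [0.041 0.395 0.056] op 0.0382
shift cm [-0.16 -0.76 -0.14] turn [-0.   0.2  0. ] q [ 28.4 -13.6 -30.6  64.6 -13.2  16.7] pos [0.4268 0.1757 0.1037]
shift cm [-0.09 -0.37 -0.05] turn [-0.   0.2  0. ] q [ 28.4 -13.6 -30.6  64.6 -13.2  16.7] pos [0.4268 0.1757 0.1037]
slide tip z 0.03214700919720612
shift cm [ 0.98 -0.26 -0.05] turn [ 0.  -1.4  7.8] q [ 28.4 -13.6 -30.6  64.6 -13.2  16.7] pos [0.4268 0.1757 0.1037]
```

View pics/l5.png

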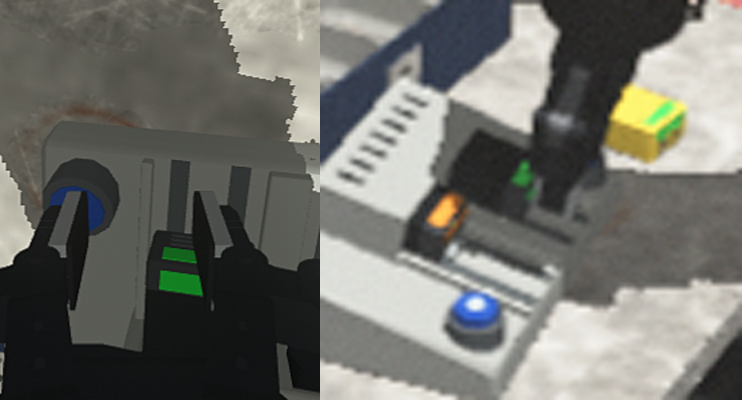

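The pack is trapped: the wrist force shows about -2 N in x. To let the button up, I'll roll about the slide fingertip (10° more, 1.5 mm up).

Run:
```python
from h import *
p,R0,o=cur()
P=p+R0@[.0235,.07,0]
for a,dz in ((13,.0005),(16.5,.001),(20,.0015)):
    R=Rt(a,12,1); d,w=goto(P+[0,0,dz]-R@[.0235,.07,0],R)
```

```text
shift cm [ 0.36 -0.16 -0.02] turn [-0.  -0.4  3. ] q [ 28.4 -13.6 -30.6  64.6 -13.2  16.7] pos [0.4268 0.1757 0.1037]
shift cm [ 0.78 -0.31 -0.06] turn [ 0.  -1.1  6.4] q [ 28.4 -13.6 -30.6  64.6 -13.2  16.7] pos [0.4268 0.1757 0.1037]
shift cm [ 1.2  -0.44 -0.09] turn [ 0.  -1.8  9.8] q [ 28.4 -13.6 -30.6  64.6 -13.2  16.7] pos [0.4268 0.1757 0.1037]
```

Emit:
arm_command --rows '[0.18,-0.08,-0.01,0,-0.2,1.5,-0.1,0.36,-0.16,-0.02,0,-0.4,3.0,-0.1,0.57,-0.23,-0.04,0,-0.8,4.7,-0.1,0.78,-0.31,-0.06,0,-1.1,6.4,-0.1,1.0,-0.38,-0.08,0,-1.5,8.1,-0.1,1.2,-0.44,-0.09,0,-1.8,9.8,-0.1,1.2,-0.44,-0.09,0,-1.8,9.8,-0.1,1.2,-0.44,-0.09,0,-1.8,9.8,-0.1]'

```text
time: 7.87
ee_pos: [0.4244, 0.1883, 0.1055]
tcp_rot: [-101.9, 20.0, 99.4]
wrist_force: [-1.6, -0.2, -1.2]
opening: 0.0385
```

```bash
python3 look.py 6
python3 - <<'E'
from h import *
p,R0,o=cur()
for nm,q in (("btn tip",[-.0235,.07,0]),("slide tip",[.0235,.07,0])): print(nm,np.round(C.T@(p+R0@q-B)*1000,1))
im=imaging.camera("wrist")
a=im["pixels"][180:340,240:440];cv2.imwrite("pics/w6.png",cv2.resize(a,None,fx=4,fy=3.7,interpolation=cv2.INTER_CUBIC))
hsv=cv2.cvtColor(im["pixels"],cv2.COLOR_BGR2HSV);m=cv2.inRange(hsv,(100,120,20),(130,255,255))
n,l,s,ce=cv2.connectedComponentsWithStats(m)
for i in range(1,n):
    if s[i,4]>60 and ce[i][1]<300:
        v=[px2w(im,u,w)[2] for w,u in np.argwhere(l==i)[::10]];print(s[i],"z blue",np.round(np.percentile(v,[20,50,80]),4))
E
```

```text
t 7.87 F [-1.65 -0.19 -1.15] M [ 0.209  0.584 -0.029] op 0.0385
shift cm [-1.44 -0.12 -0.03] turn [-0.   2.1 -9.7] q [ 34.2  -8.8 -27.3  68.5 -23.   22.1] pos [0.4244 0.1883 0.1055]
shift cm [-1.3   0.25  0.05] turn [-0.   2.1 -9.7] q [ 34.2  -8.8 -27.3  68.5 -23.   22.1] pos [0.4244 0.1883 0.1055]
btn tip [0.1 3.2 7.5]
slide tip [ 0.1 47.3 -8.6]
[261 229  42  39 800] z blue [0.0385 0.0414 0.042 ]
[122 272  75  23 133] z blue [0.0016 0.0032 0.0114]
```

View pics/l6.png

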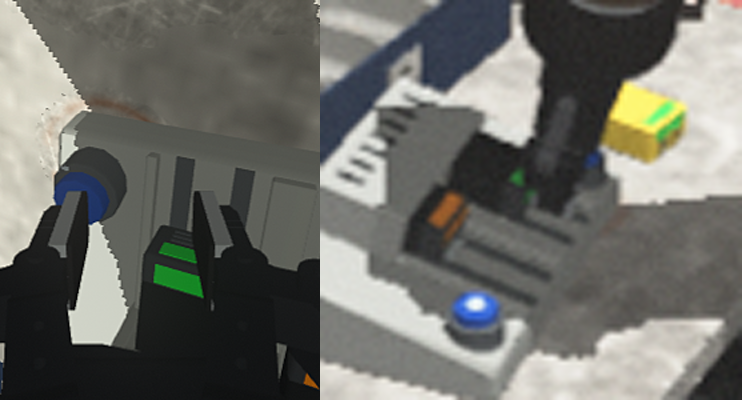

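View pics/w6.png

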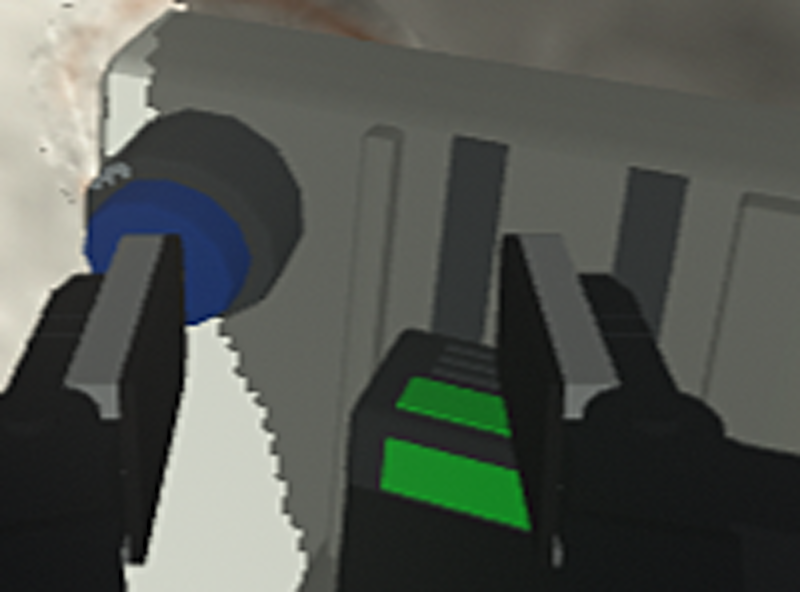

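The button reads up again (blue at z ≈ 0.042) and the pack is still against the slide finger. The button finger's clearance is only about 2 mm, so I'll roll 3° more for margin.

Run:
```python
from h import *
p,R0,o=cur()
P=p+R0@[.0235,.07,0]
R=Rt(23.5,12,1); goto(P+[0,0,.0003]-R@[.0235,.07,0],R)
```

```text
shift cm [ 0.42 -0.16 -0.04] turn [-0.  -0.8  3.5] q [ 34.2  -8.9 -27.3  68.5 -23.   22.1] pos [0.4246 0.188  0.1059]
```

Emit:
arm_command --rows '[0.14,-0.05,-0.01,0,-0.3,1.2,-0.1,0.28,-0.11,-0.03,0,-0.5,2.3,-0.1,0.42,-0.16,-0.04,0,-0.8,3.5,-0.1,0.42,-0.16,-0.04,0,-0.8,3.5,-0.1,0.42,-0.16,-0.04,0,-0.8,3.5,-0.1,0.42,-0.16,-0.04,0,-0.8,3.5,-0.1]'

```text
time: 8.52
ee_pos: [0.424, 0.1928, 0.1061]
tcp_rot: [-102.0, 23.6, 99.4]
wrist_force: [-1.5, -0.4, -1.3]
opening: 0.0383
```

```bash
python3 look.py 7
python3 - <<'E'
from h import *
p,R0,o=cur()
for nm,q in (("btn tip",[-.0235,.07,0]),("slide tip",[.0235,.07,0])): print(nm,np.round(C.T@(p+R0@q-B)*1000,1))
im=imaging.camera("wrist")
hsv=cv2.cvtColor(im["pixels"],cv2.COLOR_BGR2HSV)
for nm,lo,hi in (("blue",(100,120,20),(130,255,255)),("green",(50,110,40),(80,255,255))):
  m=cv2.inRange(hsv,lo,hi)
  n,l,s,ce=cv2.connectedComponentsWithStats(m)
  for i in range(1,n):
    if s[i,4]>60 and ce[i][0]>240:
        v=np.array([C.T@(px2w(im,u,w)-S)*1000 for w,u in np.argwhere(l==i)[::5]]);print(nm,s[i],"charger axes from slide pt",np.round(np.median(v,0),1))
E
```

```text
t 8.52 F [-1.49 -0.39 -1.31] M [ 0.285  0.527 -0.118] op 0.0383
shift cm [-1.83  0.19  0.08] turn [  0.    2.9 -13.3] q [ 36.1  -6.8 -25.9  70.2 -26.3  24. ] pos [0.424  0.1928 0.1061]
shift cm [-1.67  0.55  0.15] turn [  0.    2.9 -13.3] q [ 36.1  -6.8 -25.9  70.2 -26.3  24. ] pos [0.424  0.1928 0.1061]
btn tip [ 0.4  4.4 10.8]
slide tip [ 0.4 47.5 -7.9]
blue [264 224  41  39 841] charger axes from slide pt [ -4.5 -44.   14.6]
blue [ 607  321   33   53 1236] charger axes from slide pt [-0.  96.1 14.5]
green [338 281  30  18 283] charger axes from slide pt [ 8.2 -5.8 20. ]
green [334 297  39  27 577] charger axes from slide pt [14.1 -3.5 27.3]
```

View pics/l7.png

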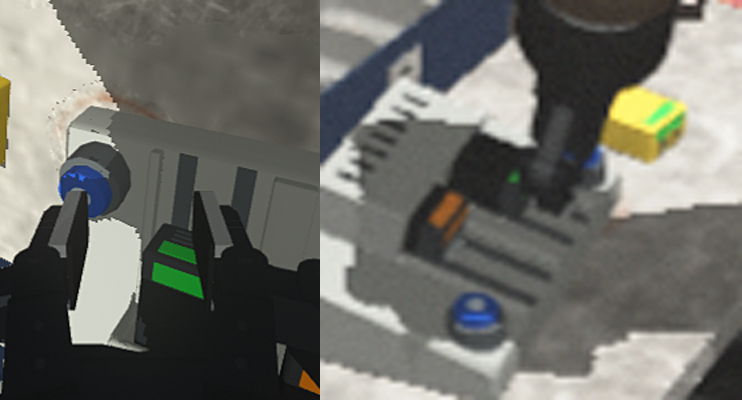

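Run:
```python
from workcell import bot
print(bot.job_done())
```

```text
the job is handed in; nothing more can be done
None
```

The charged pack is out of the charger's right bay and trapped on the slide by one fingertip. I handed the job in at about 8.7 s, still holding it there.

**What I did:** I set one fingertip in the right-hand slide and pressed that bay's blue button with the other finger. The pack sprang out and stopped against the waiting fingertip. I then rolled the gripper about that fingertip so the button could come up, without lifting the pack.

**Last checks:**
- **Pack:** its green-lit front is about 10 mm behind the slide point, against the finger, with about 1.5 N of push still on it.
- **Button:** its top is level with the untouched left one (14.6 and 14.5 mm above the slide points). The pressing finger is clear of it by several mm.
- **Other pack:** the amber pack still looks latched in the left bay.
- **Things around:** I kept the arm away from the tape roll, marker, jar and yellow look-alikes. I did not re-measure their positions at the end.

**One disagreement:** early on, the side camera placed the buttons about 6 mm off in y from the top camera. I used the average of the top and wrist cameras instead, which agreed to about 3 mm.

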